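# Cover the open watch, slide its holder plate out over the riser edge and hold it

### The job

The open watch lying dial-up in the holder plate is to be looked at from below, so first shut the hinged dust cover fully over it, with the plate still on the wooden riser and without touching the watch. Then slide the plate straight out over the riser's edge, nest end first, until the engraved line across the plate lies along that edge; the plate is then nose-heavy, so never let it tip, and finish while still holding it flat on the riser with the line on the edge. Leave the other tools where they are.

Things in the scene. Friction and masses are not known exactly. Their poses are not given: they have to be found in the camera images.
- riser: Beech bench riser, fixed to the bench: a flat top board 260 (its x) by 180 (its y) mm, its top 70 mm above the bench. Origin on the bench under the middle of the board. Its x axis points outward, level, across the edge over which the plate is to be slid. It stands at different places and yaws.
- riser_edge (a point): Middle of the riser's top edge on its +x side (130 mm along riser x from the riser's origin, 70 mm up). Axes as the riser's; the edge runs along y.
- plate: Loose aluminium watch holder plate 200 (x) by 80 (y) by 8 mm, flat on the riser, 0.38 to 0.52 kg plus 0.17 kg of cover and watch. Origin at the centre of its underside, x along its length towards the nest end, z up. Nest block at its +x end, bow handle across its tail (-x end). It starts with the nest end 0 to 20 mm past the riser's edge and up to 6 degrees askew.
- plate_line (a point): Middle of the black engraved line, 1.6 mm wide, straight across the plate's top and down its sides, 20 mm along plate -x (120 mm from the nest end), on the top face, 8 mm above the underside; axes as the plate's. With the line at the edge the centre of mass is some 30 mm outside the edge: the plate tips unless held down with about 3 N at the handle.
- plate_grip (a point): Centre of the handle's cross bar: steel, 14 mm (plate x) by 64 mm (plate y) by 14 mm high, underside 24 mm and top 38 mm above the plate's top face, on a 12 mm square post near each end (40 mm clear between them). It lies 80 mm along plate -x, 20 mm from the tail end. Axes as the plate's.
- plate_nest (a point): Centre of the nest on the plate's top face, 58 mm along plate +x, where the watch lies. The nest is a block 66 by 66 mm, 8 mm high, with a pocket for the watch, fixed on the plate. Axes as the plate's.
- cover (a joint): Angle of the dust cover in rad: 0 = fully shut, lying level over the nest; 1.57 = standing upright; it goes to 1.66. It swings up and back towards the handle. A stiff friction hinge (0.05 N m) keeps it where it is left; about 1 N at its free end moves it. It starts between 1.2 and 1.6.
- cover_hinge (a point): Middle of the cover's hinge axis, which runs along plate y, 23 mm along plate +x and 18 mm above the plate's underside. Axes turn with the cover: x from the hinge towards the free edge, z out of its clear top.
- cover_top (a point): Centre of the outer face of the cover's clear window: 35 mm from the hinge along the cover's x and 17 mm along its z. The cover is a shallow lid 66 by 66 by 17 mm, of aluminium walls under a clear window, with a thumb tab 24 mm wide, 3 mm thick, sticking out 11 mm at the middle of its free edge (to 79 mm from the hinge), level with the window. Axes as the cover's.
- watch: Loose steel watch head without glass, 40 mm across, 9 mm thick and 11 mm to the tip of its hands, lying dial up in the nest's pocket (48 by 52 mm, 8 mm deep). Origin at the centre of its underside.
- mirror: Small tilted inspection mirror on a round foot, fixed to the bench about 65 mm beyond the riser's edge under the place where the nest will come, 50 mm high. Origin on the bench under it.
- tweezers: Steel tweezers 130 mm long, 8 mm high, lying on the riser beside the plate. Origin under the middle.
- screwdriver: Fine screwdriver 115 mm long, 9 mm thick, lying on the riser on the plate's other side. Origin under the middle.
- jar: Glass jar with black lid, 74 mm across, 82 mm high, on the bench. Origin at its underside.
- cushion: Black round casing cushion, 100 mm across, 23 mm high, on the bench. Origin at its underside.
- partsbox: Small clear parts box 52 by 40 by 22 mm on the bench. Origin at its underside.
- movement_holder: Small steel movement holder 46 by 60 by 23 mm on the bench. Origin at its underside.
- blower: Black rubber dust blower standing on the bench, 58 mm across, 95 mm high. Origin at its underside.
Not all that is in view belongs to the job. What is shaped like the mirror but blue or orange is not meant. Of the things that look like the plate, the smaller one is meant.

How it is judged:
On the way, in this order (a step that is already met when the one before it is completed fails the run):
1. the dust cover is fully shut over the watch while the plate is still on the riser (line at least 60 mm short of the edge) (value of joint cover below 0.06 rad and x of plate_line in the frame of riser_edge below -0.06 m and angle between plate's own z axis and vertical below 0.05 rad and distance between watch and plate_nest below 0.01 m), for 0.2 s.
2. the plate is slid out, flat, until the engraved line lies along the riser's edge (x of plate_line in the frame of riser_edge between -0.004 and 0.004 m and angle between the x axis of plate and the x axis of riser, either way round below 0.09 rad and y of plate_line in the frame of riser_edge between -0.055 and 0.055 m and z of plate_line in the frame of riser_edge between 0.004 and 0.012 m and angle between plate's own z axis and vertical below 0.035 rad and value of joint cover below 0.08 rad), for 0.2 s.
At the end, for the whole second after the job is handed in: Line within 4 mm of the riser's edge and 5 degrees of parallel to it, all of it on the riser's width; plate at rest, flat on the riser (tilt under 2 degrees, height within 4 mm), held by the fingers, nothing else under it; cover shut (under 0.08 rad), watch within 10 mm of its place in the nest (all of step 2 and contact force between the fingers and plate above 0.5 N and contact force between plate and riser above 0.3 N and contact force between plate and mirror below 0.2 N and linear speed of plate below 0.01 m/s and distance between watch and plate_nest below 0.01 m); the arm keeps its last pose, push and grip.
It fails at once if the plate tips (more than 7 degrees) (angle between plate's own z axis and vertical above 0.12 rad).
It fails at once if the robot touches the open watch (contact force between any of the fingers, the arm and watch above 0.3 N).
It fails at once if another tool on the bench or the riser is moved by more than 30 mm (distance of any of tweezers, screwdriver, jar, cushion, partsbox, movement_holder, blower from where it was at the start of the episode above 0.03 m).
It also fails if it takes over 51 s, if anything falls off the work surface, if the arm or the gripper's body presses on something with over 40 N, if the wrist force passes 120 N, or if a joint passes its speed limit or range.

### The arm

A 6-joint arm with a two-finger parallel gripper is mounted at the origin on the work surface. World frame = base frame: x ahead of the robot, y to its left, z up, the work surface at z = 0. Lengths are in m, angles in rad, forces in N, time in s.
With the tool pointing down it reaches from about 0.25 to 0.725 m from the base axis. Payload 9.7 kg.
Tool frame: the origin (TCP) lies between the finger pads; the fingertips stand 22 mm ahead of it and the grasp point (between the pads) lies 3 mm ahead of it; x points along the fingers, y is the direction in which the jaws open and shut, and the axes are right-handed (so a half turn about x gives the same grasp; the last joint's range is limited). The gripper opens to 85 mm and grips with 20 to 120 N. Pads are 22 mm wide; open, the fingers measure 114 mm over their backs; the gripper's body (76 mm by 85 mm) begins 54 mm behind the grasp point. The pads swing forward as they close: fully open they stand 13 mm farther back than shut.
Start: joints at [1.246, 0.087, 0.176, 1.66, 0, 1.571], TCP at [0.176, 0.521, 0.253] pointing down, gripper open.
Joint ranges: [-3.13, 3.13], [-0.85, 1.81], [-1.15, 1.24], [-2.2, 2.28], [-1.44, 1.52], [-3.14, 3.14]. Speed limits (rad/s): [2.22, 2.22, 2.57, 3.14, 3.14, 3.14].

### API

Orientations are given as a rotation vector (axis times angle).
In Python, from rig import r gives the robot as it stands. The module is installed in compiled form; this text tells all that it offers.
- The arm moves only by the tool play_rows, never from a script. Its argument "moves" is a list of rows, each a list of 4 numbers: the shift along the tool's x, y, z in mm, then the turn about the tool's x in rad. In form: [[tx, ty, tz, spin], ...]. A call has 1 to 8 rows; each row is the pose to reach, as a shift and turn from the pose commanded when the call began, along the tool's axes at that moment; what a row does not reach only later rows make up. A row lasts 1/12 s, in which the tool goes at most 41.7 mm and 7.16 degrees, less where a joint would pass 70% of its speed; a pose out of reach is approached as far as the arm can. A call with a gripper value outside its range is refused whole. "hand" is the opening, from 0 (shut) to 1 (fully open), set as the call begins (left out, the last holds). The fingers move at their own pace and stop on an object; the grip force is fixed at half the most. Time passes only in rows, so rows that repeat a pose let the fingers close. It gives the time, the measured TCP pose, the force and the opening at its end, in the units of the state.
- r.get_obs(): the state, without advancing time (a new reading comes with each control period).
- r.grab_frame(name): name is "scene" or "side" or "wrist"; returns a dict with "frame" (480x640x3 uint8, red, green, blue), "intrinsics" (3x3 intrinsics, pixels), "rvec" (rotation vector, rad) and "tvec" (3), from world to camera coordinates, as OpenCV has them; the wrist camera has in their place "tool_from_camera" (4x4, takes a point from camera to tool coordinates, whose origin is the TCP and whose axes are the tool frame's). Camera axes: x right, y down, z forward; pixel columns grow to the right and rows downward; lengths in m; the calibration is good to about 2 mm. A picture is of the moment at which its call begins: read the wrist's pose just before it. There is no depth.
- r.hand_in(): hands the job in, once; it reports no verdict.
The state is a dict: "time": time; "joint_positions": joint angles; "qvel": joint speeds; "joint_efforts": joint torques, N m; "tool_pos": TCP position; "ee_rot": TCP orientation; "ft_force": force on the tool from outside, world axes, zero at the start; "moment": the same for the moment, N m; "width": finger opening in m.
Only numpy, scipy, OpenCV 4.12 (cv2) and the standard library are available. Lean on these libraries where they do the work, as an engineer would, in place of code of your own. Each camera call takes 0.05 s, during which the arm holds its last target. There are 200 camera calls.

## Working session

There is one attempt and no reset: what is moved stays moved. The work goes in short steps, Python scripts to look and compute and a tool call to move; the robot and the scene stay as the last step left them, time stands still between calls to the robot, and variables do not carry over. Pictures are saved under pics/ and viewed, about 8 in all and at most 12, crops included, and the job is handed in when it is done.

Besides the shell and the picture viewer there is one more tool, called after ">>>" in YAML: its name, and indented under it one key for each argument. play_rows: Moves the arm, as the interface text tells. Its arguments: {"type":"object","properties":{"moves":{"type":"array","items":{"type":"array","items":{"type":"number"}}},"hand":{"type":"number"}},"required":["moves"]}

```bash
mkdir -p pics; cat > h.py <<'E'
import numpy as np, cv2
from rig import r
def grab(n):
    o=r.get_obs(); f=r.grab_frame(n)
    K=np.array(f["intrinsics"])
    if n=="wrist":
        T=np.eye(4); T[:3,:3]=cv2.Rodrigues(np.array(o["ee_rot"],float))[0]; T[:3,3]=o["tool_pos"]
        C=T@np.array(f["tool_from_camera"])
    else:
        R=cv2.Rodrigues(np.array(f["rvec"],float))[0]; C=np.eye(4); C[:3,:3]=R.T; C[:3,3]=-R.T@np.array(f["tvec"]).ravel()
    return f["frame"],K,C
def save(n,name):
    im,K,C=grab(n); cv2.imwrite(f"pics/{name}.png",im[:,:,::-1]); np.savez(f"pics/{name}.npz",im=im,K=K,C=C); return im,K,C
def load(name):
    d=np.load(f"pics/{name}.npz"); return d["im"],d["K"],d["C"]
def ray(uv,K,C):
    d=C[:3,:3]@np.linalg.inv(K)@np.array([uv[0],uv[1],1.]); return C[:3,3],d
def plane(uv,K,C,z):
    o,d=ray(uv,K,C); return o+d*(z-o[2])/d[2]
def tri(obs):
    A=np.zeros((3,3));b=np.zeros(3)
    for uv,K,C in obs:
        o,d=ray(uv,K,C); d=d/np.linalg.norm(d); P=np.eye(3)-np.outer(d,d); A+=P;b+=P@o
    p=np.linalg.solve(A,b)
    return p,[np.linalg.norm((np.eye(3)-np.outer(d,d)/(d@d))@(p-o)) for o,d in [ray(*x) for x in obs]]
def proj(p,K,C):
    q=K@(C[:3,:3].T@(np.array(p)-C[:3,3])); return q[:2]/q[2]
E
python3 - <<'E'
from h import *
a=save("scene","scene0")[0]; b=save("side","side0")[0]; save("wrist","wrist0")
print(r.get_obs())
for n in("scene0","side0","wrist0"): print(n,load(n)[2].round(3).tolist(),load(n)[1][0])
E
```

```text
{'time': 0.15, 'joint_positions': array([ 1.24600113e+00,  8.73125700e-02,  1.75314515e-01,  1.65977741e+00,
       -2.13831149e-05,  1.57079559e+00]), 'qvel': array([ 0.00072297, -0.00185334,  0.00216172,  0.0001902 , -0.00054177,
       -0.00014752]), 'joint_efforts': array([-3.94096678e-04, -5.20761645e+01,  4.65046406e+01,  1.38117114e-02,
       -4.61348702e-05, -5.02612863e-06]), 'tool_pos': array([0.1754719 , 0.52110394, 0.25275671]), 'ee_rot': array([ 0.25413064,  1.55586318, -0.25565939]), 'ft_force': array([ 0.04900776,  0.60692534, -0.3026307 ]), 'moment': array([ 0.01394681, -0.02380703,  0.01886695]), 'width': 0.08499924504942878}
scene0 [[-0.377, 0.546, -0.748, 1.299], [0.926, 0.203, -0.319, 0.4], [-0.022, -0.813, -0.582, 0.716], [0.0, 0.0, 0.0, 1.0]] [517.63816847   0.         329.61196884]
side0 [[0.916, -0.203, 0.345, -0.058], [-0.4, -0.44, 0.804, -1.176], [-0.011, -0.875, -0.485, 0.85], [0.0, 0.0, 0.0, 1.0]] [562.62943861   0.         312.62241994]
wrist0 [[0.319, 0.899, 0.302, 0.099], [0.948, -0.302, -0.103, 0.547], [-0.001, 0.319, -0.948, 0.372], [0.0, 0.0, 0.0, 1.0]] [378.92248163   0.         321.14697929]
```

View pics/scene0.png

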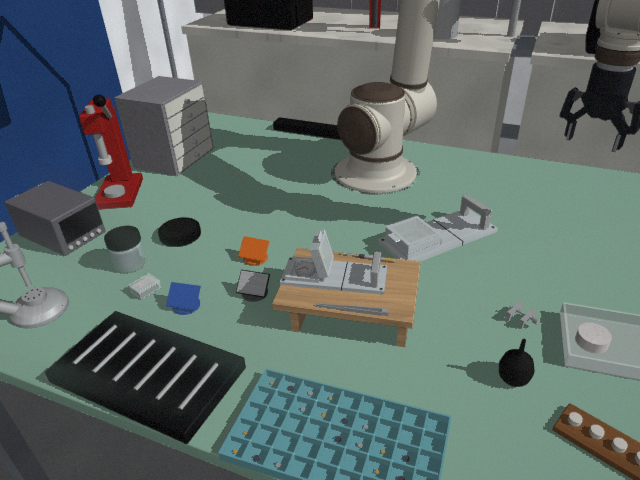

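View pics/side0.png

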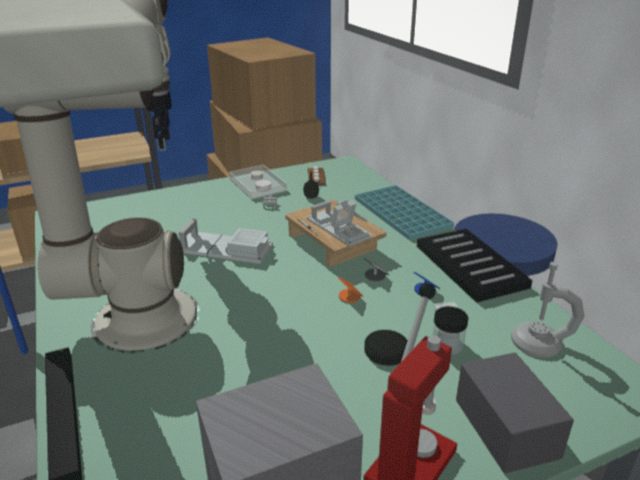

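The scene view shows the riser at about (350,290), with the plate on it: nest (303,268), cover (322,255), handle (378,270), mirror (252,285). The slide direction is image-left. The side view shows the riser at (335,230), seen from the far end.

```bash
python3 - <<'E'
from h import *
im,K,C=load("scene0")
for n,uv,z in [("nest",(303,268),.085),("handle",(378,258),.116),("mirror",(252,298),0),("c1",(276,307),.07),("c2",(415,320),.07),("c3",(420,259),.07),("line",(345,275),.078),("box",(145,286),.01)]:
    print(n,plane(uv,K,C,z).round(3))
o=r.get_obs();print(cv2.Rodrigues(o["ee_rot"])[0].round(3))
import zipfile
f=r.grab_frame("wrist");print(np.array(f["tool_from_camera"]).round(4))
x0,y0,x1,y1=260,220,440,350
cv2.imwrite("pics/sc_crop.png",cv2.resize(im[y0:y1,x0:x1,::-1],None,fx=4.4,fy=4.4,interpolation=cv2.INTER_CUBIC))
E
```

```text
nest [0.583 0.037 0.085]
handle [0.54  0.177 0.116]
mirror [ 0.616 -0.069  0.   ]
c1 [0.689 0.03  0.07 ]
c2 [0.631 0.276 0.07 ]
c3 [0.455 0.241 0.07 ]
line [0.566 0.119 0.078]
box [ 0.672 -0.296  0.01 ]
[[-0.     0.319  0.948]
 [-0.001  0.948 -0.319]
 [-1.    -0.001  0.   ]]
[[ 3.000e-04 -3.189e-01  9.478e-01 -1.198e-01]
 [ 1.000e+00  6.000e-04 -1.000e-04 -3.000e-04]
 [-5.000e-04  9.478e-01  3.189e-01 -8.100e-02]
 [ 0.000e+00  0.000e+00  0.000e+00  1.000e+00]]
```

View pics/sc_crop.png

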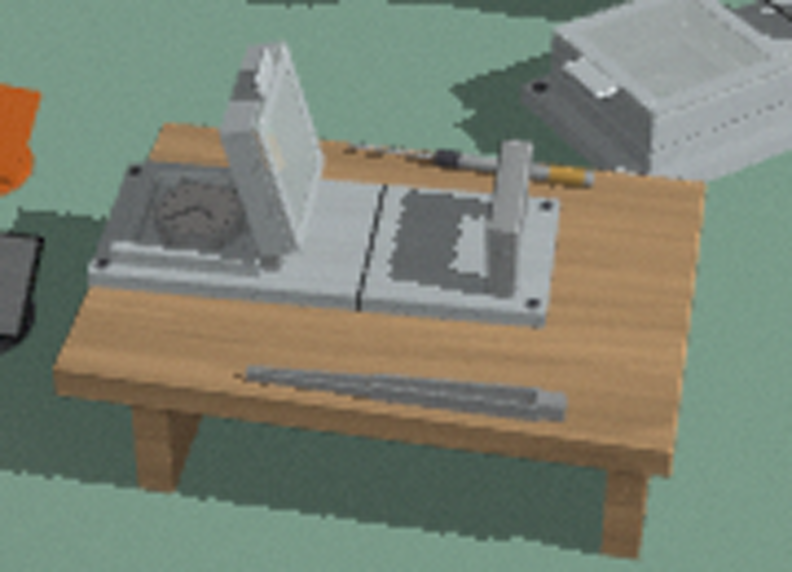

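>>> play_rows:
  moves:
    - [0, -150, 298, 0]
    - [0, -150, 298, 0]
    - [0, -150, 298, 0]
    - [0, -150, 298, 0]
    - [0, -150, 298, 0]
    - [0, -150, 298, 0]
    - [0, -150, 298, 0]
    - [0, -150, 298, 0]

```text
time: 0.87
tool_pos: [0.4108, 0.2824, 0.2534]
ee_rot: [0.255, 1.556, -0.255]
ft_force: [-0.8, 1.0, 0.8]
width: 0.0854
```

>>> play_rows:
  moves:
    - [0, -98, 192, -0.56]
    - [0, -98, 192, -0.56]
    - [0, -98, 192, -0.56]
    - [0, -98, 192, -0.56]
    - [0, -98, 192, -0.56]
    - [0, -98, 192, -0.56]
    - [0, -98, 192, -0.56]
    - [0, -98, 192, -0.56]
  hand: 0

```text
time: 1.53
tool_pos: [0.561, 0.129, 0.2525]
ee_rot: [-0.183, 1.565, 0.183]
ft_force: [0.1, -0.6, -0.1]
width: -0.0001
```

```bash
python3 - <<'E'
from h import *
save("wrist","w1"); o=r.get_obs(); print(o["time"],o["tool_pos"],cv2.Rodrigues(o["ee_rot"])[0].round(3).tolist(),o["ft_force"],o["width"])
E
```

```text
1.5833 [0.56043711 0.12986605 0.25288474] [[-0.001, -0.232, 0.973], [0.0, 0.973, 0.232], [-1.0, 0.0, -0.001]] [-0.61362147  0.06478167  0.41346488] 0.00013392061712438417
```

View pics/w1.png

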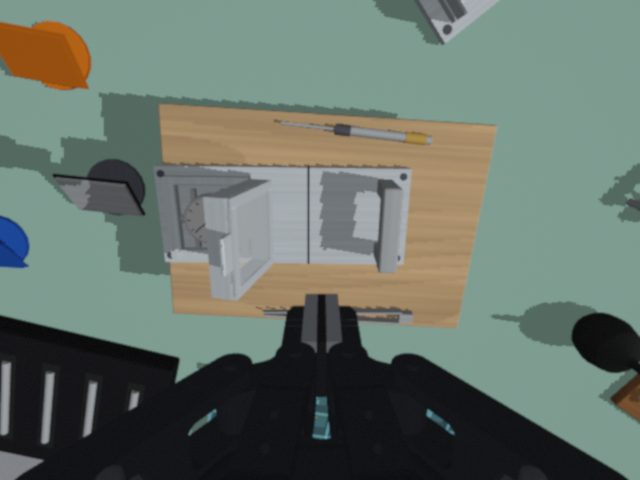

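The wrist view from above shows the riser corners near (160,105), (495,125), (458,328) and (172,314). The plate corners are near (155,167), (410,168), (404,264) and (167,262), the black line is at x≈308, the handle bar spans (388,183)-(388,270), and the cover is nearly upright.

```bash
cat > meas.py <<'E'
from h import *
def fit(p):
    p=np.array(p,float); 
    for _ in range(3):
        vx,vy,x0,y0=cv2.fitLine(p.astype(np.float32),cv2.DIST_HUBER,0,.01,.01).ravel()
        d=np.abs((p[:,0]-x0)*vy-(p[:,1]-y0)*vx); p=p[d<max(1.,2*np.median(d))]
    return np.array([x0,y0]),np.array([vx,vy]),len(p)
def w3(l,K,C,z,s=40):
    a=plane(l[0]-s*l[1],K,C,z);b=plane(l[0]+s*l[1],K,C,z); return a,(b-a)/np.linalg.norm(b-a)
def wood(im):
    h=cv2.cvtColor(im,cv2.COLOR_RGB2HSV); return ((h[...,0]>8)&(h[...,0]<25)&(h[...,1]>80)&(h[...,2]>60)).astype(np.uint8)
E
python3 - <<'E'
from meas import *
im,K,C=load("w1"); W=wood(im); g=cv2.cvtColor(im,cv2.COLOR_RGB2GRAY)
def firstx(y,lo,hi):
    x=np.flatnonzero(W[y,lo:hi]); return lo+x[0]-.5
edge=fit([(firstx(y,120,250),y) for y in list(range(112,158))+list(range(272,308))])
def lastx(y): return np.flatnonzero(W[y,420:520])[-1]+420.5
tail=fit([(lastx(y),y) for y in range(135,318)])
top=fit([(x,np.flatnonzero(W[90:140,x])[0]+89.5) for x in range(175,480)])
print("edge",edge,"tail",tail)
a,d=w3(edge,K,C,.07); b,e=w3(tail,K,C,.07); c,f=w3(top,K,C,.07)
print(a,d,b,e,f)
# plate side far from camera (top in image) & near
pt=fit([(x,np.flatnonzero(W[140:175,x])[-1]+140.5) for x in list(range(290,400))])
pb=fit([(x,np.flatnonzero(W[255:285,x])[0]+254.5) for x in list(range(280,370))])
print("sides",pt,pb)
for z in(.07,.078): print(z,w3(pt,K,C,z),w3(pb,K,C,z))
L=fit([(300+np.argmin(g[y,300:317].astype(float)),y) for y in range(175,258)])
print("line",L); l,ld=w3(L,K,C,.078,45); print(l,ld)
x0,y0,x1,y1=145,155,425,310
cv2.imwrite("pics/w1c.png",cv2.resize(im[y0:y1,x0:x1,::-1],None,fx=2.8,fy=2.8,interpolation=cv2.INTER_CUBIC))
E
```

```text
edge (array([165.58536, 202.54878], dtype=float32), array([0.07412218, 0.9972492 ], dtype=float32), 82) tail (array([475.1, 229.1], dtype=float32), array([ 0.19624187, -0.98055553], dtype=float32), 183)
[ 0.54951596 -0.00327508  0.07      ] [0.98465127 0.17453332 0.        ] [0.57943868 0.26249511 0.07      ] [-0.98541892 -0.1701457   0.        ] [-0.16952818  0.98552534  0.        ]
sides (array([343.1, 165.8], dtype=float32), array([0.9999145 , 0.01307257], dtype=float32), 110) (array([325.5, 264.5], dtype=float32), array([1., 0.], dtype=float32), 81)
0.07 (array([0.52588422, 0.1051443 , 0.07      ]), array([-0.21835558,  0.97586927,  0.        ])) (array([0.61228977, 0.10872616, 0.07      ]), array([-0.23110917,  0.97292782,  0.        ]))
0.078 (array([0.52472888, 0.10526193, 0.078     ]), array([-0.21835558,  0.97586927,  0.        ])) (array([0.60884858, 0.10874903, 0.078     ]), array([-0.23110917,  0.97292782,  0.        ]))
line (array([308. , 216.4], dtype=float32), array([-4.371139e-08,  1.000000e+00], dtype=float32), 83)
[0.52844574 0.10996912 0.078     ] [0.97545272 0.22020897 0.        ]
```

View pics/w1c.png

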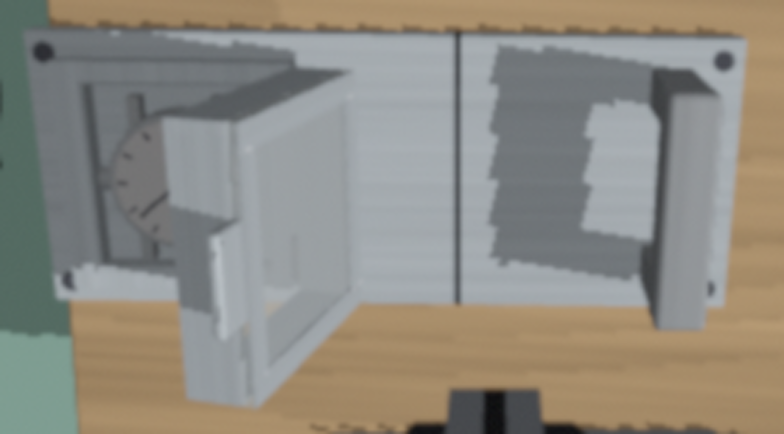

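The crop shows the cover's clear face towards the handle, with the tab tip at crop (228,283), which is image (226,256). The bar top corners are at about image (385,188), (401,189), (397,272) and (379,272).

```bash
python3 - <<'E'
from h import *
im,K,C=load("w1"); _,Ks,Cs=load("scene0")
px=np.array([.222,-.975,0]); n=np.array([.975,.222,0]); z=np.array([0,0,1.])
line=np.array([.5647,.1183,.078])
print("bar ctr plane .116", plane((390.5,230.3),K,C,.116), "pred",line-.06*px)
for a,b in[((385,188.2),(501-185+0,0))][:0]: pass
# two-view heights: bar top centre & tab
s=lambda u,v:(260+u/4.4,220+v/4.4)
print("tri bar top far end", tri([((393.2,188.6),K,C),(s(516,143),Ks,Cs)]))
print("tri bar top near end", tri([((388,271.9),K,C),(s(504,228),Ks,Cs)]))
print("tri tab",tri([((226.5,256),K,C),(s(265,68),Ks,Cs)]))
H=line+.043*px+.010*z
for t in np.arange(1.2,1.66,.05):
    x=np.cos(t)*px+np.sin(t)*z; zz=-np.sin(t)*px+np.cos(t)*z
    p=H+.079*x+.0155*zz
    print(round(t,2),p.round(4),proj(p,K,C).round(1),proj(p,Ks,Cs).round(1))
print("tab scene",s(265,68))
E
```

```text
bar ctr plane .116 [0.5495919  0.17603548 0.116     ] pred [0.55138 0.1768  0.078  ]
tri bar top far end (array([0.52084178, 0.1694728 , 0.11400004]), [np.float64(0.00023878707580595953), np.float64(0.00023878707580587716)])
tri bar top near end (array([0.58118088, 0.18353948, 0.11523338]), [np.float64(0.00016460811682096992), np.float64(0.0001646081168210127)])
tri tab (array([0.57405177, 0.07375443, 0.16565024]), [np.float64(0.0005675461536708299), np.float64(0.0005675461536707505)])
1.2 [0.5774 0.0625 0.1672] [204.9 258.2] [314.3 234.6]
1.25 [0.5765 0.0664 0.1679] [211.4 258.6] [316.4 234.5]
1.3 [0.5756 0.0703 0.1683] [218.2 258.9] [318.5 234.5]
1.35 [0.5747 0.0743 0.1685] [225.  259.1] [320.6 234.5]
1.4 [0.5738 0.0782 0.1685] [232.  259.2] [322.7 234.7]
1.45 [0.5729 0.0821 0.1683] [239.  259.1] [324.8 234.9]
1.5 [0.5721 0.086  0.1679] [246.  258.9] [327.  235.3]
1.55 [0.5712 0.0899 0.1673] [253.1 258.6] [329.1 235.7]
1.6 [0.5703 0.0937 0.1665] [260.  258.2] [331.2 236.2]
1.65 [0.5694 0.0975 0.1655] [267.  257.6] [333.3 236.8]
tab scene (320.22727272727275, 235.45454545454544)
```

>>> play_rows:
  moves:
    - [25, 0, 0, 0]
    - [50, 0, 0, 0]
    - [70, 0, 0, 0]
    - [81, 0, 0, 0]
    - [81, -12, 0, 0]
    - [81, -24, 0, 0]
    - [81, -32, 0, 0]
    - [81, -32, 0, 0]
  hand: 0

```text
time: 2.25
tool_pos: [0.5689, 0.0974, 0.1738]
ee_rot: [-0.184, 1.561, 0.183]
ft_force: [0.3, -0.5, 0.1]
width: 0.0003
```

>>> play_rows:
  moves:
    - [0, -12, 0, 0]
    - [0, -20, 0, 0]
    - [1, -27.5, 0, 0]
    - [3, -35, 0, 0]
    - [6, -42, 0, 0]
    - [9.5, -49, 0, 0]
    - [14, -55.5, 0, 0]
    - [18, -60, 0, 0]

```text
time: 2.92
tool_pos: [0.5821, 0.0397, 0.1536]
ee_rot: [-0.184, 1.563, 0.184]
ft_force: [-0.5, 0.1, 0.5]
width: -0.0002
```

```bash
python3 - <<'E'
from h import *
a=save("wrist","w2")[0]; b=save("scene","s2")[0]
c=cv2.resize(b[200:340,240:440],(640,448),interpolation=cv2.INTER_CUBIC)
cv2.imwrite("pics/m2.png",np.hstack([cv2.resize(a,(400,300)),cv2.resize(c,(400,300))])[:,:,::-1]); print(r.get_obs()["ft_force"])
E
```

```text
[ 0.78123782 -0.45771601 -0.01930536]
```

View pics/m2.png

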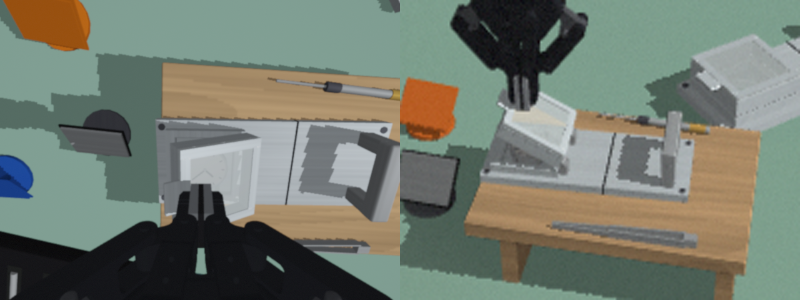

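The cover follows the finger and is now at about 0.5 rad, with the plate apparently unmoved.

>>> play_rows:
  moves:
    - [4.5, -4, 0, 0]
    - [10, -7.5, 0, 0]
    - [15, -11, 0, 0]
    - [21, -13.5, 0, 0]
    - [24, -15, 0, 0]
    - [26, -15.5, 0, 0]
    - [26, -15.5, 0, 0]
    - [26, -15.5, 0, 0]

```text
time: 3.68
tool_pos: [0.5855, 0.0256, 0.1282]
ee_rot: [-0.185, 1.563, 0.185]
ft_force: [-0.3, 0.8, -0.3]
width: -0.0002
```

>>> play_rows:
  moves:
    - [1, 0, 0, 0]
    - [1, 0, 0, 0]
    - [1, 0, 0, 0]

```text
time: 3.93
tool_pos: [0.5856, 0.0256, 0.1274]
ee_rot: [-0.185, 1.563, 0.185]
ft_force: [-0.6, 0.2, 1.1]
width: 0.0
```

Force noise is about 0.8 N, so I'll keep pressing in 1 mm steps until there is a clear contact force.

>>> play_rows:
  moves:
    - [1, 0, 0, 0]
    - [1, 0, 0, 0]
    - [1, 0, 0, 0]

```text
time: 4.18
tool_pos: [0.5857, 0.0256, 0.127]
ee_rot: [-0.185, 1.562, 0.185]
ft_force: [-1.2, 0.2, 5.6]
width: -0.0001
```

>>> play_rows:
  moves:
    - [1, 0, 0, 0]
    - [1, 0, 0, 0]
    - [1, 0, 0, 0]

```text
time: 4.43
tool_pos: [0.5858, 0.0256, 0.1269]
ee_rot: [-0.185, 1.561, 0.185]
ft_force: [-3.8, -0.5, 11.2]
width: 0.0002
```

>>> play_rows:
  moves:
    - [-30, 0, 0, 0]
    - [-60, 0, 0, 0]
    - [-90, 30, 0, 0]
    - [-90, 70, 0, 0]
    - [-90, 110, 0, 0]
    - [-90, 140, 0, 0]
    - [-90, 155, 0, 0]
    - [-90, 155, 0, 0]
  hand: 1

```text
time: 5.1
tool_pos: [0.5487, 0.1792, 0.2152]
ee_rot: [-0.187, 1.563, 0.188]
ft_force: [0.7, -0.6, 0.8]
width: 0.0853
```

```bash
python3 - <<'E'
from h import *
import time
a=save("wrist","w3")[0]; b=save("scene","s3")[0]
c=cv2.resize(b[210:340,250:430],(640,480),interpolation=cv2.INTER_CUBIC)
cv2.imwrite("pics/m3.png",np.hstack([cv2.resize(a,(400,300)),cv2.resize(c,(400,300))])[:,:,::-1]); o=r.get_obs();print(o["tool_pos"],o["ft_force"],o["width"],cv2.Rodrigues(o["ee_rot"])[0].round(3)[:,1])
E
```

```text
[0.54937097 0.17658682 0.21512429] [ 0.33714829  0.5553752  -0.27034822] 0.0858861582601605 [-0.234  0.972 -0.   ]
```

View pics/m3.png

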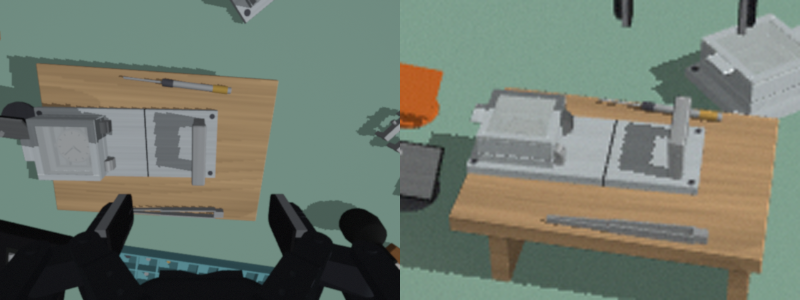

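The cover looks shut flat, the plate is unmoved, and the handle in the wrist view is at about (316,243) at full scale. I'll measure again from here.

```bash
python3 - <<'E'
from meas import *
im,K,C=load("w3"); W=wood(im); g=cv2.cvtColor(im,cv2.COLOR_RGB2GRAY)
ys=[y for y in range(185,275)]
L=fit([(225+np.argmin(g[y,225:250].astype(float)),y) for y in ys]); l,ld=w3(L,K,C,.078,45)
E=fit([(np.flatnonzero(W[y,40:160])[0]+39.5,y) for y in list(range(112,165))+list(range(300,330))]); a,d=w3(E,K,C,.07)
T=fit([(np.flatnonzero(W[y,360:470])[-1]+360.5,y) for y in range(150,340)]); b,e=w3(T,K,C,.07)
print("line",L,l,ld); print("edge",E,a,d,"tail",b,e)
rx=np.array([.171,-.985,0]); print("line-edge",(l-a)@rx,"edge-tail",(a-b)@rx)
px=np.array([.222,-.975,0]);mid=np.array([.5647,.1183,.078]);print("mid s",(l-mid)@px)
print("pred bar top corners",[proj(mid+(-.06+i)*px+j*np.array([.975,.222,0])+[0,0,.038],K,C).round(1).tolist() for i in(.007,-.007) for j in(-.032,.032)])
cv2.imwrite("pics/w3c.png",cv2.resize(im[170:310,220:370,::-1],None,fx=4,fy=4,interpolation=cv2.INTER_CUBIC))
E
```

```text
line (array([233.63333, 229.5    ], dtype=float32), array([0.05837501, 0.9982947 ], dtype=float32), 90) [0.53174026 0.11083333 0.078     ] [0.97559206 0.21959082 0.        ]
edge (array([ 72.23494, 201.79518], dtype=float32), array([0.14662236, 0.98919255], dtype=float32), 83) [ 0.54522983 -0.00387975  0.07      ] [0.98475819 0.17392904 0.        ] tail [0.57577252 0.26228871 0.07      ] [-0.98529659 -0.17085263  0.        ]
line-edge -0.11529909829327102 edge-tail 0.2569531374750292
mid s -3.705759351402445e-05
pred bar top corners [[306.4, 201.0], [306.1, 298.1], [330.1, 201.4], [327.8, 298.4]]
```

View pics/w3c.png

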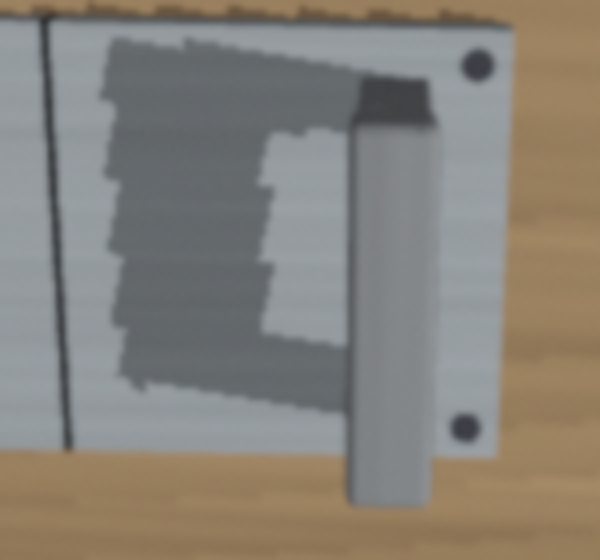

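The bar corners match the prediction to about 1.5 px. I'll go down and grip.

>>> play_rows:
  moves:
    - [30, 0, 1.5, 0]
    - [60, 0, 1.5, 0]
    - [85, 0, 1.5, 0]
    - [98, 0, 1.5, 0]
    - [103, 0, 1.5, 0]
    - [103, 0, 1.5, 0]
    - [103, 0, 1.5, 0]
  hand: 1

```text
time: 5.78
tool_pos: [0.5516, 0.1762, 0.1136]
ee_rot: [-0.184, 1.562, 0.184]
ft_force: [-0.3, 1.3, 0.8]
width: 0.0852
```

>>> play_rows:
  moves:
    - [0, 0, 0, 0]
    - [0, 0, 0, 0]
    - [0, 0, 0, 0]
    - [0, 0, 0, 0]
    - [0, 0, 0, 0]
    - [0, 0, 0, 0]
    - [0, 0, 0, 0]
    - [0, 0, 0, 0]
  hand: 0

```text
time: 6.45
tool_pos: [0.551, 0.1767, 0.1127]
ee_rot: [-0.184, 1.563, 0.185]
ft_force: [-2.7, 0.9, 4.1]
width: 0.0131
```

```bash
python3 - <<'E'
from meas import *
im,K,C=save("wrist","w4"); o=r.get_obs(); R=cv2.Rodrigues(o["ee_rot"])[0]
print(o["time"],o["tool_pos"],o["ft_force"],o["moment"],o["width"],R.round(4).tolist())
rx=np.array([.171,-.985,0]); px=np.array([.222,-.975,0])
d=.116*rx; print("slide in tool axes",R.T@d, "tcp to bar", (o["tool_pos"]-np.array([.551,.1767,.109]))@px)
E
```

```text
6.5 [0.55093942 0.17670697 0.11263976] [-1.97174074  0.35028521  4.22141614] [ 0.15654847  0.3374741  -0.2573873 ] 0.013101049472482666 [[0.0003, -0.2329, 0.9725], [0.0003, 0.9725, 0.2329], [-1.0, 0.0002, 0.0003]]
slide in tool axes [-2.99249982e-05 -1.15737369e-01 -7.32631955e-03] tcp to bar -2.0242098470645453e-05
```

Gripped at 13.1 mm, with about 4 N down already. I'll slide with the yaw correction in steps, adding a bit of push.

>>> play_rows:
  moves:
    - [0.5, -4, -0.25, 0.005]
    - [0.5, -12, -0.75, 0.014]
    - [0.5, -20, -1.25, 0.022]
    - [0.5, -28, -1.75, 0.03]
    - [0.5, -36, -2.25, 0.04]
    - [0.5, -44, -2.75, 0.05]
    - [0.5, -52, -3.3, 0.06]
    - [0.5, -60, -3.8, 0.062]

```text
time: 7.17
tool_pos: [0.5617, 0.1182, 0.1127]
ee_rot: [-0.135, 1.565, 0.138]
ft_force: [-0.3, 6.5, 6.5]
width: 0.0132
```

>>> play_rows:
  moves:
    - [0, -7, 0, 0]
    - [0, -14, 0, 0]
    - [0, -21, 0, 0]
    - [0, -28, 0, 0]
    - [0, -35, 0, 0]
    - [0, -41, 0, 0]
    - [0, -44, 0, 0]
    - [0, -44, 0, 0]

```text
time: 7.83
tool_pos: [0.5693, 0.0742, 0.1126]
ee_rot: [-0.135, 1.565, 0.137]
ft_force: [-0.5, 3.0, 6.6]
width: 0.013
```

```bash
python3 - <<'E'
from h import *
a=save("wrist","w5")[0]; b=save("scene","s5")[0]
c=cv2.resize(b[210:340,230:410],(640,480),interpolation=cv2.INTER_CUBIC)
cv2.imwrite("pics/m5.png",np.hstack([cv2.resize(a,(400,300)),cv2.resize(c,(400,300))])[:,:,::-1]); o=r.get_obs();print(o["tool_pos"],o["ft_force"],o["moment"],o["width"],cv2.Rodrigues(o["ee_rot"])[0].round(4)[:,1])
E
```

```text
[0.56934044 0.07425455 0.11265363] [-1.08364823  1.71914408  5.99324064] [0.3999701  0.1111067  0.01182506] 0.01324864586755507 [-1.726e-01  9.850e-01  5.000e-04]
```

View pics/m5.png

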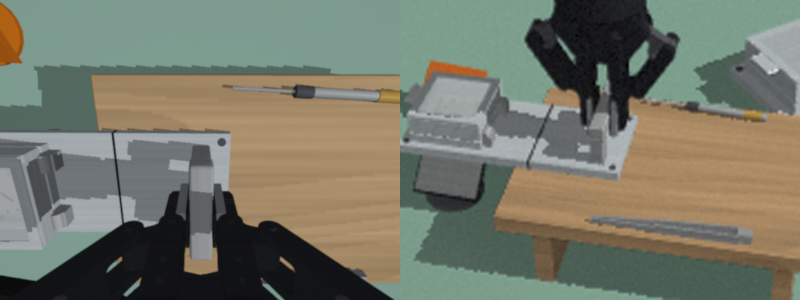

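The plate is flat, the cover is shut, and the line is about 12 mm short of the edge: in the wrist view at full scale the line is at x≈181–197 and the edge runs (148,122)–(157,205). Measuring the rest from this view and the scene view.

```bash
cat > m6.py <<'E'
from meas import *
import sys
def go(name,lo,hi,elo,ehi,erows,lrows):
    im,K,C=load(name); W=wood(im); g=cv2.cvtColor(im,cv2.COLOR_RGB2GRAY).astype(float)
    P=[]
    for y in lrows:
        s=g[y,lo:hi]; s=np.clip(np.median(s)-s-15,0,None); 
        i=np.argmax(s)
        k=slice(max(0,i-2),i+3); P.append((lo+np.arange(hi-lo)[k]@s[k]/s[k].sum(),y)) if s[i]>15 else 0
    L=fit(P); E=fit([(np.flatnonzero(W[y,elo:ehi])[0]+elo-.5,y) for y in erows])
    l,ld=w3(L,K,C,.078,60); a,d=w3(E,K,C,.07,30)
    rx=np.array([d[1],-d[0],0])*np.sign(d[0]); ang=lambda v:np.degrees(np.arctan2(v[1]*np.sign(v[0]),abs(v[0])))
    m=l+ld*np.sign(ld[0])*.03
    print(name,"L",L,"E",E,"\n angle line,edge",ang(ld),ang(d),"line x rel edge",(l-a)@rx,(m-a)@rx)
E
python3 - <<'E'
from m6 import *
go("w5",170,215,120,200,range(126,200),range(225,345))
im,K,C=load("w5")
cv2.imwrite("pics/w5c.png",cv2.resize(im[110:370,120:240,::-1],None,fx=2.3,fy=2.3))
E
```

```text
w5 L (array([188.05429, 284.5    ], dtype=float32), array([0.11690971, 0.99314255], dtype=float32), 120) E (array([151.6, 169.8], dtype=float32), array([0.14103815, 0.9900042 ], dtype=float32), 74) 
 angle line,edge 9.637931031175219 9.949207310768836 line x rel edge -0.012735844975075777 -0.012572861897958828
```

>>> play_rows:
  moves:
    - [0, -3, 0, 0]
    - [0, -6, 0, 0]
    - [0, -9, 0, 0]
    - [0, -11.5, 0, 0]
    - [0, -13, 0, 0]
    - [0, -13, 0, 0]
    - [0, -13, 0, 0]
    - [0, -13, 0, 0]

```text
time: 8.6
tool_pos: [0.5715, 0.0621, 0.1127]
ee_rot: [-0.135, 1.565, 0.138]
ft_force: [-0.4, 4.9, 6.6]
width: 0.0128
```

```bash
python3 - <<'E'
from m6 import *
im,K,C=save("wrist","w6"); b,Ks,Cs=save("scene","s6")
o=r.get_obs();print(o["tool_pos"],o["ft_force"],o["moment"])
try: go("w6",140,190,120,200,range(126,198),range(225,345))
except Exception as e: print(e)
A=cv2.resize(im[110:380,90:290],(400,540),interpolation=cv2.INTER_CUBIC); B=cv2.resize(b[225:315,240:305],(390,540),interpolation=cv2.INTER_CUBIC)
cv2.imwrite("pics/m6.png",np.hstack([A,B])[:,:,::-1])
E
```

```text
[0.57151055 0.06209234 0.11270735] [-0.59046968  5.17720932  7.42149016] [ 1.00881725  0.21081846 -0.00222733]
w6 L (array([185.6001, 263.9   ], dtype=float32), array([0.10894466, 0.9940478 ], dtype=float32), 79) E (array([179.43056, 161.5    ], dtype=float32), array([0.11692262, 0.99314106], dtype=float32), 72) 
 angle line,edge 9.23755820498716 9.953250741381353 line x rel edge -0.0006947233586776383 -0.0003199973678346731
```

View pics/m6.png

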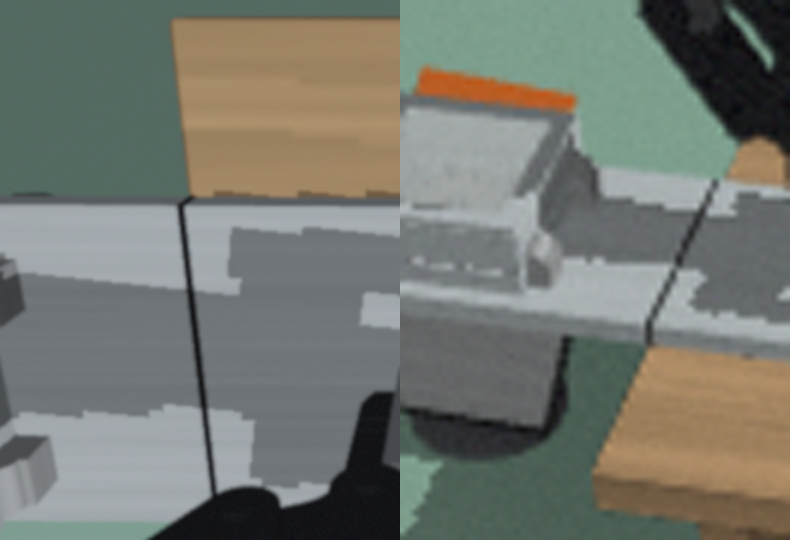

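Both views show the engraved line running down the plate's side to meet the riser's edge corner: left picture (183,203) and right picture (649,346). The measured offset is about -0.5 mm and the angle about 0.7°. I'll let it settle and check the state before handing in.

>>> play_rows:
  moves:
    - [0, 0, 0, 0]
    - [0, 0, 0, 0]
    - [0, 0, 0, 0]
    - [0, 0, 0, 0]
    - [0, 0, 0, 0]
    - [0, 0, 0, 0]

```text
time: 9.2
tool_pos: [0.5715, 0.0621, 0.1127]
ee_rot: [-0.135, 1.565, 0.138]
ft_force: [-1.9, 5.0, 7.0]
width: 0.0129
```

```bash
python3 - <<'E'
from m6 import *
save("wrist","w7"); o=r.get_obs();print(o["time"],o["tool_pos"],o["ft_force"],o["width"],abs(o["qvel"]).max())
go("w7",175,205,120,200,range(126,198),range(225,330))
print(r.hand_in())
E
```

```text
9.25 [0.57152242 0.06208574 0.1127097 ] [-2.01003409  5.65359933  6.55992353] 0.012835053803915418 0.002020518736241653
w7 L (array([186.51503, 270.1    ], dtype=float32), array([0.11655927, 0.99318373], dtype=float32), 105) E (array([179.40277, 161.5    ], dtype=float32), array([0.11607181, 0.99324083], dtype=float32), 72) 
 angle line,edge 9.659071371114837 9.90318619846766 line x rel edge -0.0005955007145176053 -0.0004676828765192032
the job is handed in; nothing more can be done
None
```

The job is handed in at 9.25 s. The cover is shut, and the plate is slid out to the line and held flat on the riser by its handle. `hand_in` reports no verdict.

I pushed the cover shut with the closed fingertips and pressed it until the force rose to about 11 N, at the height expected for a shut cover. I then gripped the handle bar, slid the plate about 116 mm and turned it about 3.5° to square it to the edge, with a light downward push throughout.

- **Line on the edge:** the last check put it 0.5 mm short, 0.2° from parallel and steady.
- **Hold:** about 6.6 N downward push, finger opening 12.8 mm on the bar, and the arm at rest.
- **Pictures:** the cover looked shut, the plate level and the tools beside it in place. The line on the plate's side met the riser's edge in both views. I did not check the watch's place directly once the cover was shut.
- **Disagreement:** the riser's length measured about 257 mm against the stated 260 mm. If that comes from the edge position, the line could be off by 1 to 2 mm more, still inside the 4 mm limit.

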